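# Clear the jammed bottle chute

## Robot

A 6-joint arm with a two-finger parallel gripper is mounted at the origin on a cart in front of the work surface, level with it; the furniture and walls round the work are solid. World frame = base frame: x ahead of the robot, y to its left, z up, the work surface at z = 0. Lengths are in m, angles in rad, forces in N, time in s.
With the tool pointing down it reaches from about 0.425 to 0.95 m from the base axis. Payload 3.5 kg.
Tool frame: the origin (TCP) lies at the very end of the fingers, on their centre line; the grasp point (between the pads) lies ctrl.grip_point_offset behind it (ctrl.grip_point_offset is the distance from the TCP to the grasp point, in m); z points along the fingers, y is the direction in which the jaws open and shut (so a half turn about z gives the same grasp; the last joint's range is limited). The gripper opens to 85 mm and grips with 20 to 120 N. Pads are 22 mm wide; open, the fingers measure 114 mm over their backs; the gripper's body (76 mm by 85 mm) begins 54 mm behind the grasp point. The pads swing forward as they close: fully open they stand 13 mm farther back than shut.
Start: joints at [1.08, 0.286, 1.577, -0, 1.279, -0.15], TCP at [0.226, 0.636, 0.231] pointing down, gripper open.
Joint ranges: [-2.77, 2.77], [-0.9, 2.22], [0.21, 2.48], [-1.53, 4.67], [0.24, 2.81], [-2.84, 2.84]. Speed limits (rad/s): [2.79, 2.79, 3.14, 3.14, 3.14, 3.14].

## Interface

Orientations are given as a unit quaternion [x, y, z, w].
In Python, from plant import ctrl gives the robot as it stands.
- The arm moves only by the tool servo_tool, never from a script. Its argument "increments" is a list of rows, each a list of 5 numbers: the opening, from 0 (shut) to 1 (fully open), then the shift along the world's x, y, z in units of 40 mm (1.0 is 40 mm), then the turn about the world's z in units of 5 degrees (1.0 is 5 degrees). A call has exactly 10 rows; each row is the pose to reach, as a shift and turn from the pose measured when the call began; what a row does not reach only later rows make up. A row lasts 1/12 s, in which the tool goes at most 41.7 mm and 7.16 degrees, less where a joint would pass 70% of its speed; a pose out of reach is approached as far as the arm can. A call with a gripper value outside its range is refused whole. The fingers move at their own pace and stop on an object; "grip_force" is the grip in N (left out, the last holds). Time passes only in rows, so rows that repeat a pose let the fingers close, or fill a call up. It gives the time, the measured TCP pose, the force and the opening at its end, in the units of the state.
- ctrl.get_state(): the state, without advancing time (a new reading comes with each control period).
- ctrl.read_camera(name): name is "scene" or "top" or "wrist"; returns a dict with "frame" (480x640x3 uint8, red, green, blue), "K" (3x3 intrinsics, pixels), "extrinsics" (4x4, takes a point from camera to world coordinates). Camera axes: x right, y down, z forward; pixel columns grow to the right and rows downward; lengths in m; the calibration is good to about 2 mm. A picture is of the moment at which its call begins. There is no depth.
- ctrl.sign_off(): hands the job in, once; it reports no verdict.
Trained networks look in a picture, given as the dict that the camera call returned (one of the last four; its "shot" number tells which), for a name from the list of things; names that differ only in an ending like _2 or _b are one class to them, and where a whole thing is asked for, a point or a joint stands for the part that bears it (a point fixed in the world has none). Each returns a list of dicts, best first, with "conf" (0 to 1); they miss things now and then, are a little off and sometimes report something else, mostly with a low value. They report only what shows in the picture. A call takes as long as a camera call. They do not tell look-alikes from the thing itself.
- ctrl.masks_of(picture, query): "region" (480x640 bool, what is visible of it) and "extent" ([left, top, right, bottom] in pixels, round what is visible of it).
- ctrl.landmark_of(picture, query): "centre" ([row, column] in pixels: a listed point, or the origin of a listed thing).
The state is a dict: "time": time; "qpos": joint angles; "dq": joint speeds; "joint_efforts": joint torques, N m; "eef_pos": TCP position; "tcp_rot": TCP orientation; "contact_force": force on the tool from outside, world axes, zero at the start; "wrist_torque": the same for the moment, N m; "opening": opening from 0.0 (shut) to 1.0 (fully open).
Only numpy, scipy, OpenCV 4.12 (cv2) and the standard library are available. Lean on these libraries where they do the work, as an engineer would, in place of code of your own. Each camera call takes 0.05 s, during which the arm holds its last target. There are 200 camera calls.

## Task

A small amber vial has fallen lengthwise into the bottom of the sloping bottle chute and blocks the white bottles behind it. Lift the vial up out of the chute with the gripper so that the white bottles roll down to the end stop, and lay it down on its side in the red tray, lowering it to the tray floor before letting go.

Things in the scene. Friction and masses are not known exactly. Their poses are not given: they have to be found in the camera images.
- amber_vial: Amber vial, white screw cap: 52 mm long, body 18 mm, cap 22 mm across, 18 g. Lies along the lane in the bottom of the chute (up to 10 degrees askew), foot at the end stop, cap uphill; does not roll. Origin: centre of its flat foot; z axis runs from foot to cap. Grip it across the body. A like vial stands upright on the desk: not that one.
- chute: Aluminium chute, fixed. Origin: centre of its 205x100 underside, +x uphill, z up. Lane 79 wide, rises 10 degrees. Black stop: face at x=-90, lane floor there at z=34, stop rises 18 above it. Walls 4 thick, 8 high in the lowest 62 mm of the lane, 20 farther up. Three white bottles lie across the lane, roll freely and lean on the vial from uphill. (mm)
- bottle_last: Uppermost of the three equal white bottles in the chute: 24 mm diameter, 75 mm long, blue cap, 30 g, lying across the lane. Origin: its centre. With all three rolled down to the stop it lies 60 mm up the lane from the stop, at x=-33, z=56 mm in the chute's frame; it starts near x=+16 mm. It rolls there by itself.
- red_tray: Red shallow open tray, fixed to the desk, 130x130 mm, 20 mm high, walls and floor 4 mm thick. Origin: centre of its underside on the desk, axes along its sides. A grey tray of the same size stands beside it: not that one. The tall front of an oven stands at x = 0.6 m behind the trays: carry the vial there in a straight line, not in an outward arc.
Things that resemble listed ones, but are neither listed nor needed, are in the scene too. What is shaped like the bottle_last but green is not meant.

How it is judged:
On the way, in this order (a step that is already met when the one before it is completed fails the run):
1. the amber vial is held in the fingers, lifted clear of the chute (contact force between the fingers and amber_vial above 0.3 N and z of amber_vial in the frame of chute above 0.062 m), for 0.05 s.
2. the amber vial, still held, is low in the red tray (its foot less than 35 mm above the desk) (contact force between the fingers and amber_vial above 0.3 N and x of amber_vial in the frame of red_tray between -0.06 and 0.06 m and y of amber_vial in the frame of red_tray between -0.06 and 0.06 m and height (world z) of amber_vial below 0.035 m), for 0.05 s.
At the end, for the whole second after the job is handed in: The amber vial lies on its side (within 20 degrees of level) at rest on the floor of the red tray, and the uppermost white bottle rests in the lane within 12 mm of its place 60 mm up from the stop face, the other two below it (x of amber_vial in the frame of red_tray between -0.06 and 0.06 m and y of amber_vial in the frame of red_tray between -0.06 and 0.06 m and height (world z) of amber_vial below 0.022 m and angle between amber_vial's own z axis and vertical between 1.22 and 1.92 rad and linear speed of each of amber_vial, bottle_last below 0.03 m/s and x of bottle_last in the frame of chute between -0.045 and -0.021 m and y of bottle_last in the frame of chute between -0.012 and 0.012 m and z of bottle_last in the frame of chute between 0.045 and 0.068 m); the robot touches nothing.
It also fails if it takes over 38 s, if anything falls off the work surface, if the arm or the gripper's body presses on something with over 40 N, if the wrist force passes 120 N, or if a joint passes its speed limit or range.

## Working session

There is one attempt and no reset: what is moved stays moved. The work goes in short steps, Python scripts to look and compute and a tool call to move; the robot and the scene stay as the last step left them, time stands still between calls to the robot, and variables do not carry over. Pictures are saved under pics/ and viewed, about 8 in all and at most 12, crops included, and the job is handed in when it is done.

Besides the shell and the picture viewer there is one more tool, called after "Emit:" in YAML: its name, and indented under it one key for each argument. servo_tool: Moves the arm, as the interface text tells. Its arguments: {"type":"object","properties":{"increments":{"type":"array"},"grip_force":{"type":"number"}},"required":["increments"]}

```bash
mkdir -p pics; ls
cat > h.py <<'E'
import numpy as np, cv2
from plant import ctrl
def shot(n):
    return ctrl.read_camera(n)
def save(p,f,crop=None,s=1):
    im=p['frame'][:,:,::-1]
    if crop: l,t,r,b=crop; im=im[t:b,l:r]
    cv2.imwrite('pics/'+f,cv2.resize(im,None,fx=s,fy=s,interpolation=cv2.INTER_CUBIC))
def ray(p,u,v,z):
    E=np.array(p['extrinsics']);d=E[:3,:3]@np.linalg.solve(np.array(p['K']),[u,v,1.]);o=E[:3,3]
    return o+d*(z-o[2])/d[2]
def proj(p,X):
    E=np.array(p['extrinsics']);c=E[:3,:3].T@(np.array(X)-E[:3,3]);q=np.array(p['K'])@c;return q[:2]/q[2]
E
python3 - <<'E'
from h import *
print(ctrl.get_state(), ctrl.grip_point_offset)
ims=[]
for n in('scene','top'):
    p=shot(n);save(p,n+'0.png')
    print(n,np.round(p['extrinsics'],3).tolist(),p['K'][0][0])
    for q in('amber_vial','chute','bottle_last','red_tray'):
        for m in ctrl.masks_of(p,q)[:3]: print(q,'mask',round(m['conf'],2),m['extent'])
        for m in ctrl.landmark_of(p,q)[:3]: print(q,'lm',round(m['conf'],2),np.round(m['centre'],1), ray(p,m['centre'][1],m['centre'][0],0).round(3))
E
```

```text
pics
{'time': 0.0, 'qpos': array([ 1.08000751e+00,  2.87181330e-01,  1.57818047e+00, -5.03681701e-06,
        1.27862745e+00, -1.49997596e-01]), 'dq': array([-0.000102  ,  0.00086962,  0.00122024,  0.00221045, -0.00259565,
       -0.0001347 ]), 'joint_efforts': array([-1.44052261e-03, -4.05982769e+01, -2.92620581e+01, -2.77224490e-04,
        5.89808245e-03, -1.03628700e-06]), 'eef_pos': array([0.2252617 , 0.63559749, 0.22993487]), 'tcp_rot': array([ 1.69571402e-01,  9.85517176e-01, -1.13808054e-03, -3.75104468e-04]), 'contact_force': array([ 0.17885238, -0.29042845, -0.91708494]), 'wrist_torque': array([ 0.00568083, -0.00795735, -0.03889574]), 'opening': 0.9994304673224859} 0.0187
scene [[0.882, -0.267, 0.389, 0.02], [-0.472, -0.528, 0.706, -0.607], [0.018, -0.806, -0.592, 0.74], [0.0, 0.0, 0.0, 1.0]] 603.5063232763808
amber_vial mask 0.56 [261.7, 210.5, 289.5, 232.8]
amber_vial lm 0.73 [228.7 263.1] [0.422 0.352 0.   ]
chute mask 0.71 [251.0, 175.3, 353.1, 259.3]
chute mask 0.3 [294.7, 192.4, 322.9, 212.4]
chute lm 0.62 [230.8 302.6] [0.493 0.308 0.   ]
bottle_last mask 0.63 [279.3
[... 228 characters left out ...]
ed_tray lm 0.87 [371.5 401. ] [ 0.457 -0.105  0.   ]
top [[-0.012, -0.991, 0.135, 0.322], [-0.999, 0.017, 0.036, 0.146], [-0.038, -0.134, -0.99, 1.031], [0.0, 0.0, 0.0, 1.0]] 571.9653469941007
amber_vial mask 0.66 [254.1, 238.5, 270.6, 267.5]
amber_vial lm 0.77 [265.5 263.8] [0.411 0.302 0.   ]
chute mask 0.56 [221.1, 158.6, 294.3, 280.8]
chute lm 0.69 [220.  261.1] [0.495 0.307 0.   ]
bottle_last mask 0.83 [231.6, 196.0, 277.5, 214.3]
bottle_last mask 0.63 [171.7, 175.4, 211.6, 209.8]
bottle_last lm 0.93 [204.7 253.1] [0.524 0.322 0.   ]
bottle_last lm 0.89 [193.3 188.1] [0.548 0.443 0.   ]
red_tray mask 0.72 [450.2, 191.2, 532.8, 274.8]
red_tray lm 0.66 [233.  491.5] [ 0.463 -0.111  0.   ]
```

Run:
```python
from h import *
a=cv2.imread('pics/scene0.png')[160:430,230:490];b=cv2.imread('pics/top0.png')[150:290,150:550]
cv2.imwrite('pics/a.png',cv2.resize(a,None,fx=2.2,fy=2.2,interpolation=cv2.INTER_CUBIC))
cv2.imwrite('pics/b.png',cv2.resize(b,None,fx=2,fy=2,interpolation=cv2.INTER_CUBIC))
```

```text
(no output)
```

View pics/a.png

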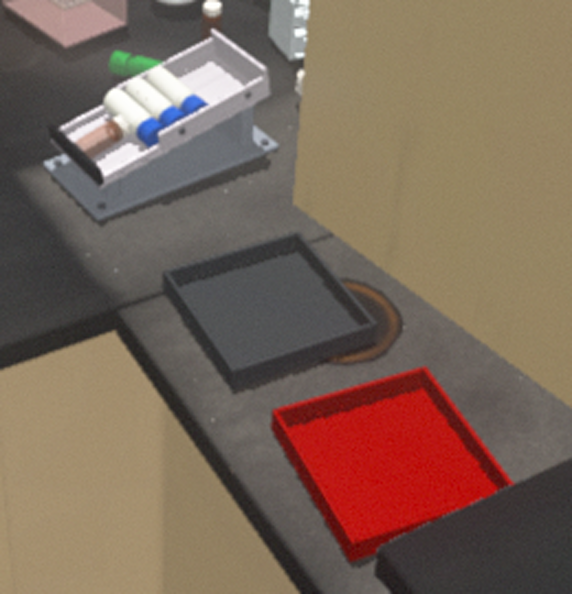

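View pics/b.png

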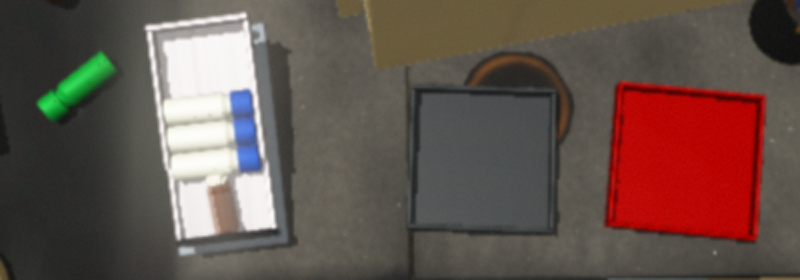

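The vial lies in the chute at about pixel (261,254) in the top view, foot near (264,266). The red tray is the right-hand one, and the green bottle and the upright vial are decoys.

Run:
```python
from h import *
P={n:shot(n) for n in('top','scene')}
def tri(uvs):
    A=np.zeros((3,3));b=np.zeros(3)
    for p,(u,v) in uvs:
        E=np.array(p['extrinsics']);d=E[:3,:3]@np.linalg.solve(np.array(p['K']),[u,v,1.]);d/=np.linalg.norm(d);M=np.eye(3)-np.outer(d,d);A+=M;b+=M@E[:3,3]
    return np.linalg.solve(A,b)
for q in('amber_vial','chute','red_tray','bottle_last'):
    l=[(p,ctrl.landmark_of(p,q)[0]['centre'][::-1]) for p in P.values()]
    print(q,tri(l).round(4))
p=P['top']
m=ctrl.masks_of(p,'amber_vial')[0]['region'];v,u=np.nonzero(m)
X=np.array([ray(p,a,b,.05)[:2] for a,b in zip(u,v)]);c=X.mean(0);U,S,V=np.linalg.svd(X-c);d=V[0]*np.sign(V[0,0])
t=(X-c)@d;print('vial c',c,'yaw',np.degrees(np.arctan2(d[1],d[0])),'ends',c+d*t.min(),c+d*t.max())
for q in('red_tray',):
    m=ctrl.masks_of(p,q)[0]['region'].astype('uint8');r=cv2.minAreaRect(cv2.findNonZero(m));print(r,[ray(p,*k,.02)[:2].round(3) for k in cv2.boxPoints(r)])
# bright lane/white chute edges: bottle axis
m=ctrl.masks_of(p,'bottle_last')[0]['region'];v,u=np.nonzero(m)
X=np.array([ray(p,a,b,.067)[:2] for a,b in zip(u,v)]);c=X.mean(0);V=np.linalg.svd(X-c)[2][0];print('bottle',c,np.degrees(np.arctan2(V[1],V[0])))
# chute wall corners read from crop b: stop ends (180,243),(290,238)?
for uv,z in [((240,270.5),.052),((285.5,267),.052),((224,162),.08),((273,157.5),.08)]: print(uv,ray(p,*uv,z).round(3))
```

```text
amber_vial [0.4037 0.3012 0.0424]
chute [4.965e-01 3.117e-01 4.000e-04]
red_tray [ 0.4647 -0.1077  0.0045]
bottle_last [0.5087 0.3092 0.0627]
vial c [0.43145344 0.30000658] yaw 11.496987524194989 ends [0.4059199  0.29481312] [0.45710113 0.30522325]
((492.6079406738281, 230.5093994140625), (77.01372528076172, 74.11163330078125), 4.969740867614746) [array([ 0.407, -0.033]), array([ 0.539, -0.049]), array([ 0.524, -0.184]), array([ 0.393, -0.165])]
bottle [0.53384575 0.42336153] 129.5480362435929
(240, 270.5) [0.398 0.335 0.052]
(285.5, 267) [0.403 0.256 0.052]
(224, 162) [0.584 0.359 0.08 ]
(273, 157.5) [0.59  0.274 0.08 ]
```

Emit:
servo_tool:
  increments:
    - [0.45, 0.5, -0.85, 0, 0.7]
    - [0.45, 1.0, -1.7, 0, 1.4]
    - [0.45, 1.5, -2.55, 0, 2.1]
    - [0.45, 2.0, -3.4, 0, 2.8]
    - [0.45, 2.5, -4.25, 0, 3.5]
    - [0.45, 3.0, -5.1, 0, 4.2]
    - [0.45, 3.5, -5.95, 0, 4.9]
    - [0.45, 4.0, -6.8, 0, 5.6]
    - [0.45, 4.5, -7.6, 0, 6.2]
    - [0.45, 4.9, -8.35, 0, 6.2]

```text
time: 2.38
eef_pos: [0.4226, 0.3003, 0.2317]
tcp_rot: [-0.101, 0.995, 0.0, 0.001]
contact_force: [0.5, 0.9, -0.6]
opening: 0.452
```

Emit:
servo_tool:
  increments:
    - [0.45, 0, 0, -0.5, 0]
    - [0.45, 0, 0, -1, 0]
    - [0.45, 0, 0, -1.3, 0]
    - [0.45, 0, 0, -1.5, 0]
    - [0.45, 0, 0, -1.5, 0]
    - [0.45, 0, 0, -1.5, 0]
    - [0.45, 0, 0, -1.5, 0]
    - [0.45, 0, 0, -1.5, 0]
    - [0.45, 0, 0, -1.5, 0]
    - [0.45, 0, 0, -1.5, 0]

```text
time: 3.22
eef_pos: [0.4229, 0.3006, 0.1725]
tcp_rot: [-0.101, 0.995, 0.0, 0.001]
contact_force: [0.3, 0.3, -0.2]
opening: 0.447
```

```bash
cat > near.py <<'E'
from h import *
from scipy.spatial.transform import Rotation as R
import sys
s=ctrl.get_state();r=R.from_quat(s['tcp_rot']).as_matrix();print(s['eef_pos'].round(4),'jaw deg',np.degrees(np.arctan2(r[1,1],r[0,1])).round(1),s['opening'],s['qpos'].round(2),'z',r[:,2].round(3))
p=shot('wrist');
for q in('amber_vial','bottle_last'):
    for m in ctrl.masks_of(p,q)[:2]:
        v,u=np.nonzero(m['region']);X=np.array([ray(p,a,b,.05)[:2] for a,b in zip(u,v)]);c=X.mean(0)
        d=np.linalg.svd(X-c,full_matrices=False)[2][0];t=(X-c)@d
        print(q,round(m['conf'],2),np.round(m['extent']),c.round(4),'yaw',np.degrees(np.arctan2(d[1],d[0])).round(1),(c+d*t.min()).round(3),(c+d*t.max()).round(3))
for m in ctrl.landmark_of(p,'amber_vial')[:2]: print('foot',m['conf'],np.round(m['centre'],1),ray(p,*m['centre'][::-1],.043).round(4))
print('TCP px',proj(p,s['eef_pos']).round(1))
save(p,sys.argv[1])
E
python3 near.py w1.png
```

```text
[0.4229 0.3006 0.1725] jaw deg 101.6 0.44707914309330443 [ 0.42 -0.    2.01 -0.    1.13 -1.35] z [ 0.002  0.001 -1.   ]
amber_vial 0.96 [308. 209. 336. 283.] [0.4307 0.3008] yaw 10.9 [0.405 0.296] [0.459 0.306]
bottle_last 0.73 [269. 344. 364. 383.] [0.5229 0.3165] yaw 96.2 [0.527 0.279] [0.519 0.353]
bottle_last 0.53 [464. 360. 474. 362.] [0.5001 0.429 ] yaw 84.1 [0.5   0.427] [0.5   0.431]
foot 0.82 [208.9 322. ] [0.4073 0.2965 0.043 ]
TCP px [323.6 314.2]
```

View pics/w1.png

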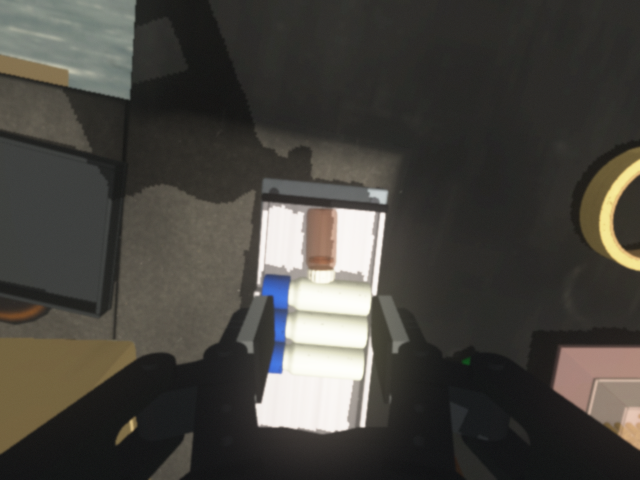

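The vial shows at columns 308–336, rows 209–283, foot at the stop. The tool is aligned with it to within 1 mm, so I'm descending.

Emit:
servo_tool:
  increments:
    - [0.45, 0, 0, -0.5, 0]
    - [0.45, 0, 0, -1, 0]
    - [0.45, 0, 0, -1.5, 0]
    - [0.45, 0, 0, -2, 0]
    - [0.45, 0, 0, -2.4, 0]
    - [0.45, 0, 0, -2.7, 0]
    - [0.45, 0, 0, -2.9, 0]
    - [0.45, 0, 0, -2.9, 0]
    - [0.45, 0, 0, -2.9, 0]
    - [0.45, 0, 0, -2.9, 0]

```text
time: 4.25
eef_pos: [0.4235, 0.3007, 0.057]
tcp_rot: [-0.101, 0.995, 0.0, 0.002]
contact_force: [-0.8, -0.4, 0.3]
opening: 0.45
```

```bash
python3 near.py w2.png
```

```text
[0.4235 0.3007 0.057 ] jaw deg 101.6 0.4495473116611237 [ 0.42  0.16  2.08 -0.    0.9  -1.35] z [ 0.003  0.001 -1.   ]
amber_vial 0.8 [294. 258. 349. 387.] [0.4309 0.3008] yaw 10.7 [0.404 0.296] [0.463 0.307]
foot 0.93 [260.2 322.6] [0.4061 0.2968 0.043 ]
TCP px [323.5 314.3]
```

View pics/w2.png

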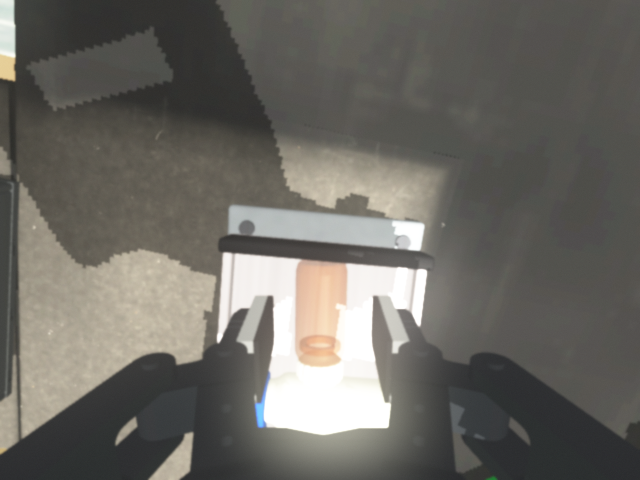

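The vial (columns 294–349, rows 258–387) is centred between the fingers, with clearance to both walls. I'll descend the last 16 mm and close.

Emit:
servo_tool:
  increments:
    - [0.4, 0, 0, -0.2, 0]
    - [0.4, 0, 0, -0.4, 0]
    - [0.4, 0, 0, -0.4, 0]
    - [0.4, 0, 0, -0.4, 0]
    - [0.1, 0, 0, -0.4, 0]
    - [0.1, 0, 0, -0.4, 0]
    - [0.1, 0, 0, -0.4, 0]
    - [0.1, 0, 0, -0.4, 0]
    - [0.1, 0, 0, -0.4, 0]
    - [0.1, 0, 0, -0.4, 0]
  grip_force: 30

```text
time: 5.28
eef_pos: [0.4233, 0.3007, 0.041]
tcp_rot: [-0.101, 0.995, 0.0, 0.002]
contact_force: [-1.0, 0.3, -1.5]
opening: 0.212
```

Emit:
servo_tool:
  increments:
    - [0.1, 0, 0, 0.2, 0]
    - [0.1, 0, 0, 0.5, 0]
    - [0.1, 0, 0, 0.9, 0]
    - [0.1, 0, 0, 1.4, 0]
    - [0.1, 0, 0, 1.9, 0]
    - [0.1, 0, 0, 2.4, 0]
    - [0.1, 0, 0, 2.8, 0]
    - [0.1, 0, 0, 3.0, 0]
    - [0.1, 0, 0, 3.0, 0]
    - [0.1, 0, 0, 3.0, 0]

```text
time: 6.12
eef_pos: [0.4234, 0.3007, 0.1615]
tcp_rot: [-0.101, 0.995, 0.001, 0.002]
contact_force: [-0.9, 0.5, -0.8]
opening: 0.213
```

```bash
python3 near.py w3.png
python3 - <<'E'
from h import *
p=shot('scene');save(p,'s3.png',(230,130,490,430),2)
a=cv2.imread('pics/w3.png');b=cv2.imread('pics/s3.png');cv2.imwrite('pics/c3.png',np.hstack([cv2.resize(a,(480,360)),cv2.resize(b,(312,360))]))
E
```

```text
[0.4234 0.3007 0.1615] jaw deg 101.6 0.21280041999775787 [ 0.42  0.01  2.02 -0.    1.11 -1.35] z [ 0.004  0.002 -1.   ]
amber_vial 0.59 [297. 273. 353. 415.] [0.5019 0.3162] yaw 11.4 [0.448 0.305] [0.564 0.329]
bottle_last 0.75 [259. 278. 374. 309.] [0.4639 0.2929] yaw 100.7 [0.469 0.265] [0.455 0.343]
bottle_last 0.5 [481. 358. 490. 366.] [0.4931 0.4373] yaw -121.2 [0.495 0.441] [0.491 0.435]
foot 0.97 [274.9 321.9] [0.4524 0.3057 0.043 ]
TCP px [323.5 314.3]
```

View pics/c3.png

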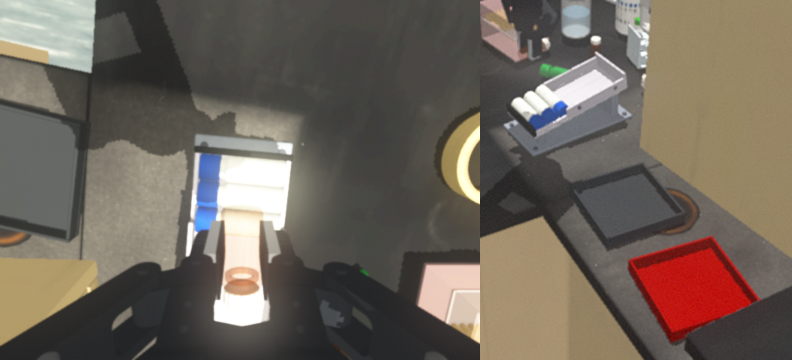

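The vial is in the jaws (wrist view, centre-bottom) and all three white bottles lie at the stop. Now I'll carry it in a straight line to the red tray.

Emit:
servo_tool:
  increments:
    - [0.1, 0.04, -0.4, 0, 0]
    - [0.1, 0.1, -1.2, 0, 0]
    - [0.1, 0.17, -2, 0, 0]
    - [0.1, 0.24, -2.8, 0, 0]
    - [0.1, 0.3, -3.6, 0, 0]
    - [0.1, 0.37, -4.4, 0, 0]
    - [0.1, 0.44, -5.2, 0, 0]
    - [0.1, 0.5, -6, 0, 0]
    - [0.1, 0.57, -6.8, 0, 0]
    - [0.1, 0.6, -7.2, 0, 0]

```text
time: 7.2
eef_pos: [0.4464, 0.0095, 0.1591]
tcp_rot: [-0.099, 0.995, -0.0, 0.0]
contact_force: [0.3, 0.2, 0.1]
opening: 0.213
```

Emit:
servo_tool:
  increments:
    - [0.1, 0.1, -0.7, 0, 0]
    - [0.1, 0.15, -1.4, 0, 0]
    - [0.1, 0.2, -2.1, 0, 0]
    - [0.1, 0.3, -2.7, 0, 0]
    - [0.1, 0.3, -3, 0, 0]
    - [0.1, 0.3, -3, -0.4, 0]
    - [0.1, 0.3, -3, -0.9, 0]
    - [0.1, 0.3, -3, -1.4, 0]
    - [0.1, 0.3, -3, -1.6, 0]
    - [0.1, 0.3, -3, -1.6, 0]

```text
time: 8.03
eef_pos: [0.4564, -0.1091, 0.0924]
tcp_rot: [-0.1, 0.995, 0.001, -0.003]
contact_force: [-0.3, -0.9, 0.5]
opening: 0.214
```

```bash
python3 near.py w4.png
python3 - <<'E'
from h import *
p=shot('scene');save(p,'s4.png',(250,170,570,440),1.5)
a=cv2.imread('pics/w4.png');b=cv2.imread('pics/s4.png');cv2.imwrite('pics/c4.png',np.hstack([cv2.resize(a,(400,300)),cv2.resize(b,(400,338))[:300]]))
E
```

```text
[ 0.4564 -0.1091  0.0924] jaw deg 101.4 0.21432834999799277 [-0.45 -0.    2.17 -0.    0.97 -2.22] z [-0.005  0.002 -1.   ]
amber_vial 0.62 [293. 271. 350. 416.] [ 0.4935 -0.102 ] yaw 11.4 [ 0.454 -0.11 ] [ 0.538 -0.093]
foot 0.7 [275.  323.2] [ 0.4584 -0.1087  0.043 ]
TCP px [323.6 314.3]
```

View pics/c4.png

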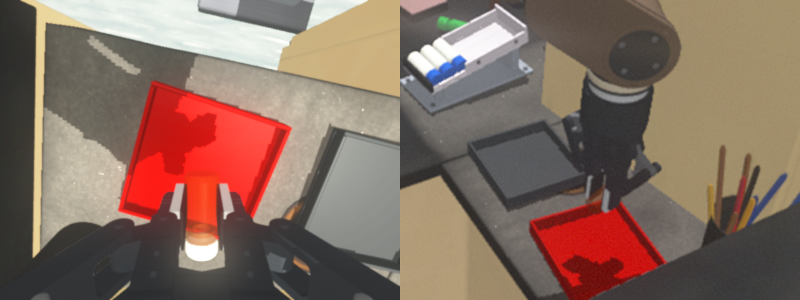

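Run:
```python
from h import *
p=shot('wrist')
for uv in((245,131),(464,203),(192,336)): print(ray(p,*uv,.02).round(3))
print(proj(p,[.4564,-.1091,.01]))
for m in ctrl.landmark_of(p,'red_tray'): print(m['conf'],m['centre'],ray(p,*m['centre'][::-1],0).round(3))
```

```text
[ 0.4   -0.166  0.02 ]
[ 0.414 -0.04   0.02 ]
[ 0.528 -0.18   0.02 ]
[327.23929522 244.99757056]
0.64 [253.9, 325.3] [ 0.465 -0.108  0.   ]
```

The wrist view puts the tray centre at (0.465, -0.108), which agrees with the earlier estimates. I'll lower to the floor.

Emit:
servo_tool:
  increments:
    - [0.1, 0, 0, -0.4, 0]
    - [0.1, 0, 0, -0.8, 0]
    - [0.1, 0, 0, -1.2, 0]
    - [0.1, 0, 0, -1.5, 0]
    - [0.1, 0, 0, -1.7, 0]
    - [0.1, 0, 0, -1.85, 0]
    - [0.1, 0, 0, -1.95, 0]
    - [0.1, 0, 0, -2.0, 0]
    - [0.1, 0, 0, -2.0, 0]
    - [0.1, 0, 0, -2.0, 0]

```text
time: 9.22
eef_pos: [0.4597, -0.1109, 0.0168]
tcp_rot: [-0.1, 0.995, -0.001, 0.002]
contact_force: [-0.2, 0.3, -0.5]
opening: 0.212
```

Emit:
servo_tool:
  increments:
    - [0.1, 0, 0, -0.1, 0]
    - [0.1, 0, 0, -0.12, 0]
    - [0.1, 0, 0, -0.12, 0]
    - [0.1, 0, 0, -0.12, 0]
    - [0.1, 0, 0, -0.12, 0]
    - [0.1, 0, 0, -0.12, 0]
    - [0.1, 0, 0, -0.12, 0]
    - [0.1, 0, 0, -0.12, 0]
    - [0.1, 0, 0, -0.12, 0]
    - [0.1, 0, 0, -0.12, 0]

```text
time: 10.05
eef_pos: [0.4597, -0.1109, 0.012]
tcp_rot: [-0.1, 0.995, -0.001, 0.002]
contact_force: [1.0, 0.3, 0.2]
opening: 0.213
```

Emit:
servo_tool:
  increments:
    - [0.22, 0, 0, 0, 0]
    - [0.24, 0, 0, 0, 0]
    - [0.28, 0, 0, 0, 0]
    - [0.32, 0, 0, 0, 0]
    - [0.36, 0, 0, 0, 0]
    - [0.4, 0, 0, 0, 0]
    - [0.45, 0, 0, 0, 0]
    - [0.45, 0, 0, 0, 0]
    - [0.45, 0, 0, 0, 0]
    - [0.45, 0, 0, 0, 0]

```text
time: 10.88
eef_pos: [0.4597, -0.1109, 0.012]
tcp_rot: [-0.1, 0.995, -0.001, 0.002]
contact_force: [0.4, 0.4, -0.5]
opening: 0.448
```

Emit:
servo_tool:
  increments:
    - [0.45, 0, 0, 0.2, 0]
    - [0.45, 0, 0, 0.5, 0]
    - [0.45, 0, 0, 0.9, 0]
    - [0.45, 0, 0, 1.4, 0]
    - [0.45, 0, 0, 2, 0]
    - [0.45, 0, 0, 2.6, 0]
    - [0.45, 0, 0, 3, 0]
    - [0.45, 0, 0, 3.2, 0]
    - [0.45, 0, 0, 3.2, 0]
    - [0.45, 0, 0, 3.2, 0]

```text
time: 11.72
eef_pos: [0.4596, -0.1108, 0.14]
tcp_rot: [-0.1, 0.995, -0.001, 0.002]
contact_force: [-0.4, -0.0, -0.9]
opening: 0.449
```

```bash
sed -i 's/,\.05)\[:2\]/,.015)[:2]/;s/,\.043)/,.013)/' near.py; python3 near.py w5.png
python3 - <<'E'
from h import *
p=shot('top');save(p,'s5.png',(150,150,550,290),2)
for m in ctrl.landmark_of(p,'bottle_last'): print(m['conf'],ray(p,*m['centre'][::-1],.056).round(3))
a=cv2.imread('pics/w5.png');b=cv2.imread('pics/s5.png');cv2.imwrite('pics/c5.png',np.vstack([cv2.resize(a[60:460],(480,300)).repeat(1,1) if 0 else cv2.copyMakeBorder(cv2.resize(a,(400,300)),0,0,0,400,0),b]))
E
```

```text
[ 0.4596 -0.1108  0.14  ] jaw deg 101.4 0.4491290832412173 [-0.45 -0.07  2.14 -0.    1.07 -2.22] z [ 0.004 -0.002 -1.   ]
amber_vial 0.95 [308. 208. 338. 284.] [ 0.4687 -0.1094] yaw 11.0 [ 0.442 -0.115] [ 0.498 -0.104]
foot 0.59 [210.2 325.3] [ 0.444  -0.1129  0.013 ]
TCP px [323.5 314.3]
0.96 [0.536 0.425 0.056]
0.62 [0.465 0.304 0.056]
```

View pics/c5.png

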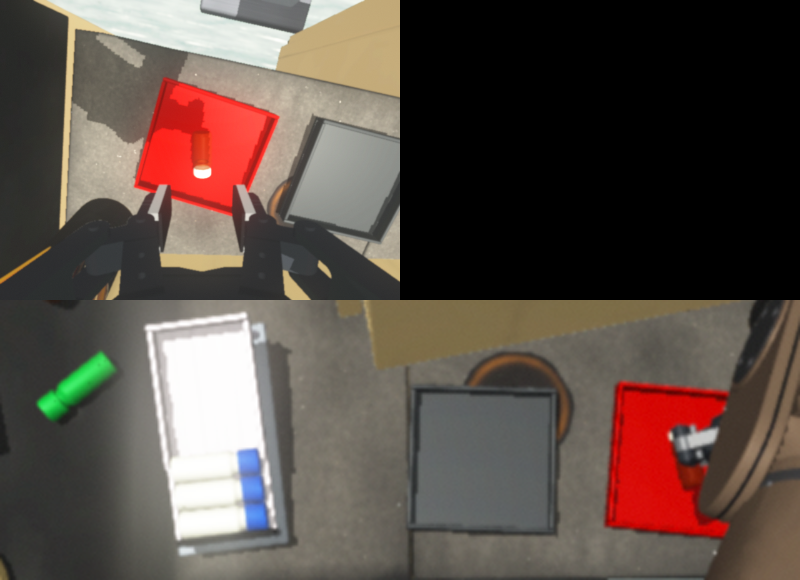

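The vial lies on its side in mid-tray, foot at (0.444, -0.113). The last bottle is about 32 mm downhill of the chute origin (target -33), and the gripper is clear of everything.

```bash
python3 -c "
from plant import ctrl
print(ctrl.sign_off())"
```

```text
the job is handed in; nothing more can be done
None
```

I lifted the amber vial out of the chute, carried it in a straight line to the red tray, lowered it to the floor and let go. I then handed the job in; `sign_off` reports no verdict. The arm finished at about 12 s of the 38 s allowed.

- **Vial:** the wrist picture shows it lying on its side in mid-tray. Its foot is at about (0.444, -0.113), roughly 21 mm from the tray centre, where up to 60 mm along each axis is allowed.
- **Bottles:** all three white bottles rolled down to the stop. The uppermost is at about x = -32 mm in the chute's frame, against a target of -33 mm. I checked its x position only and did not compute its y or z in that frame.
- **Gripper:** it stood open, with the TCP at 0.14 m, clear of everything.

One network result disagreed with the pictures: in the last picture it ranked the green look-alike above the real last bottle (0.96 against 0.62). I ignored it because the position did not fit the chute. No other check failed.

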